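# Loosen one case screw, then poise the driver over the other

### The arm

A 6-joint arm with a two-finger parallel gripper is mounted at the origin on the work surface. World frame = base frame: x ahead of the robot, y to its left, z up, the work surface at z = 0. Lengths are in mm, angles in rad, forces in N, time in s.
With the tool pointing down it reaches from about 350 to 850 mm from the base axis. Payload 8.1 kg.
Tool frame: the origin (TCP) lies between the finger pads; the fingertips stand 22 mm ahead of it and the grasp point (between the pads) lies 3 mm ahead of it; z points along the fingers, y is the line along which they close (so a half turn about z gives the same grasp; the last joint's range is limited). The gripper opens to 85 mm and grips with 20 to 120 N. Pads are 22 mm wide; open, the fingers measure 114 mm over their backs; the gripper's body (76 mm by 85 mm) begins 54 mm behind the grasp point. The pads swing forward as they close: fully open they stand 13 mm farther back than shut.
Start: joints at [1.112, 0.13, 1.488, -0, 1.523, -0.085], TCP at [219.073, 558.581, 253.292] pointing down, gripper open.
Joint ranges: [-2.96, 2.96], [-0.89, 2.26], [0.02, 2.5], [-1.34, 4.48], [0, 2.73], [-2.66, 2.66]. Speed limits (rad/s): [2.39, 2.39, 2.79, 3.14, 3.14, 3.14].

### API

Orientations are given as [roll, pitch, yaw] about the fixed x, y, z axes, in that order (R = Rz(yaw) Ry(pitch) Rx(roll)).
In Python, from station import readout, viewer, arm, boxes_of, trace gives the robot as it stands. The module is installed in compiled form; this text tells all that it offers.
- The arm moves only by the tool step_arm, never from a script. Its argument "motion" is one flat list of numbers, 4 for each row, row after row: the shift along the tool's x, y, z in cm, then the turn about the tool's z in degrees. A call has 1 to 8 rows; each row shifts and turns the commanded pose from where the row before left it, along the tool's axes as they then stand; what a row does not reach is not made up. A row lasts 1/10 s, in which the tool goes at most 50 mm and 8.59 degrees, less where a joint would pass 70% of its speed; a pose out of reach is approached as far as the arm can. A call is refused whole if a number of a shift passes 5 or a number of a turn 8.59, either way. A call with a gripper value outside its range is refused whole. "hand" is the gripper's target within -1 to 1 (fully open at 1, half-way at 0, shut at -1), set as the call begins (left out, the last holds). The fingers move at their own pace and stop on an object; the grip force is fixed at half the most. Time passes only in rows, so rows that do not move let the fingers close. It gives the time, the measured TCP pose, the force, the opening and the grip force at its end, in the units of the state.
- readout.observe(): the state, without advancing time (a new reading comes with each control period).
- viewer.camera(name): name is "side" or "top" or "wrist"; returns (picture, depth): 384x512x3 uint8, red, green, blue; 384x512 float32, mm along the optical axis (not along the pixel's ray), 0 where there is no reading.
- viewer.get_calibration(name): a dict with "K" (3x3 intrinsics, pixels), "origin" and "attitude" of the camera in the world. Camera axes: x right, y down, z forward; pixel columns grow to the right and rows downward; lengths in mm; the calibration is good to about 2 mm. A picture is of the moment at which its call begins: read the wrist's pose just before it. get_calibration takes no time and is no camera call; for the wrist camera it gives the pose at the moment of the call.
- arm.sign_off(): hands the job in; it is judged then, once.
Trained networks look in the newest picture that a camera, given by its name, has taken for a name from the list of things; names that differ only in an ending like _2 or _b are one class to them, and where a whole thing is asked for, a point or a joint stands for the part that bears it (a point fixed in the world has none). Each returns a list of dicts, best first, with "conf" (0 to 1); they miss things now and then, are a little off and sometimes report something else, mostly with a low value. They report only what shows in the picture. A call takes as long as a camera call. They do not tell look-alikes from the thing itself.
- boxes_of(camera, label): "centre" ([x, y, z] in mm, in world coordinates, good to about 4 mm: the middle of the surface that is visible of it).
- trace(camera, label): "pixels" (384x512 bool, what is visible of it).
The state is a dict: "time": time; "q": joint angles; "dq": joint speeds; "joint_efforts": joint torques, N m; "ee_pos": TCP position; "eef_rot": TCP orientation; "contact_force": force on the tool from outside, world axes, zero at the start; "wrist_torque": the same for the moment, N m; "opening": finger opening in mm; "grip_force": force on a finger pad.
Only numpy, scipy, OpenCV 4.12 (cv2) and the standard library are available. Lean on these libraries where they do the work, as an engineer would, in place of code of your own. Each camera call takes 0.05 s, during which the arm holds its last target. There are 200 camera calls.

### The job

Take the square-handled driver out of its stand and use it to turn the slotted case screw at the vented end of the PC's lid anticlockwise (seen from above) to its stop. Then carry the driver across over the carry bar without touching the bar, and finish still holding it upright and still above the other screw, centred, the blade in line with that screw's slot and about a centimetre above its head, so that I can take hold of the lid before that screw is undone. Do not touch the second screw, touch the PC only with the driver, and leave the mug, the mouse and the plant pot where they are.

Things in the scene. Friction and masses are not known exactly. Their poses are not given: they have to be found in the camera images.
- driver: Flat-blade driver upright in its stand, blade down; loose, 120 g. Origin: middle of the blade's lower edge (tip); z up its axis, x along the blade's width. Blade 14 mm (x) by 3 mm (y), 14 mm long; shank 8 mm round up to z = 80 mm; square handle 24 x 24 mm (faces across x and y) from z = 80 to 150 mm, grip it at 115 to 130; cap 21 mm round to 156 mm. Same blade after a half turn.
- stand: Fixed grey stand, 70 x 70 mm, 90 mm high: top plate with a 19 mm square hole on four legs. Origin: centre of its underside, on the desk. The driver's handle rests on the plate with its shank through the hole (tip 10 mm above the desk): lift straight up 85 mm or more to clear. It is left or right of the PC, the mug on the other side.
- case: Small black desktop PC lying flat, fixed, 220 (x) x 300 (y) x 75 mm high. Origin: centre of its underside, on the desk; lid top at z = 75 mm. Two slotted screw heads stand on the lid at x = 0: y = +100 mm (the first, between two groups of vent slots) and y = -100 mm (the second, plain end).
- bar: Fixed dark steel carry bar, 10 mm round rod, across the middle of the lid between the screws: 190 mm long along the PC's x, at the PC's y = 0, its top 45 mm above the lid. Origin: on the lid under the middle of the bar; axes as the PC's.
- screw_a_head (a point): First screw, vented end: round steel head 26 mm across, 9 mm high, with a straight slot right across, 6 mm wide, 6 mm deep, open at both ends. This point: on its axis at the top of the head (84 mm above the desk); z up, x along the slot. It turns with the screw.
- screw_a (a joint): Angle of the first screw (rad), growing anticlockwise seen from above; 0 with its slot along the PC's x. Starts at 0.35 to 0.65; firm stop at 1.57 (slot along the PC's y). Turns against 0.06 N m of friction, stays where left, neither rises nor sinks. The blade has about 0.2 rad of play either way in the slot.
- screw_b: Second screw, at the plain end, the same as the first; its slot lies at any angle within 0.6 rad of the PC's x. Origin: on its axis at the underside of the head, on the lid; z up, x along the slot.
- screw_b_head (a point): On the second screw's axis at the top of its head (84 mm above the desk); z up, x along its slot.
- mug: White mug, 80 mm across, 90 mm high, loose; origin: centre of its underside. Leave it alone.
- mouse: Black computer mouse, 105 x 60 x 33 mm, loose, beyond the work on the right; origin: centre of its underside. Leave it alone.
- pot: Small empty white plant pot, 76 mm across, 60 mm high, loose, beyond the work on the left; origin: centre of its underside. Leave it alone.
There are look-alikes about, which are no part of the job. What is shaped like the driver but orange or pink is not meant.

How it is judged:
By the outcome, as a careful person would: the job done as asked, in the order asked, and still so for the second after the job is handed in, while the arm keeps its last pose, push and grip.
It also fails if it takes over 50 s, if anything falls off the work surface, if the arm or the gripper's body presses on something with over 40 N, if the wrist force passes 120 N, or if a joint passes its speed limit or range.

## Working session

There is one attempt and no reset: what is moved stays moved. The work goes in short steps, Python scripts to look and compute and a tool call to move; the robot and the scene stay as the last step left them, time stands still between calls to the robot, and variables do not carry over. Pictures are saved under pics/ and viewed, at most 10 in all, crops included, and the job is handed in when it is done.

Besides the shell and the picture viewer there is one more tool, called after "Request:" as name(argument=value, ...) on one line, values as JSON. step_arm: Moves the arm, as the interface text tells. Its arguments: {"type":"object","properties":{"motion":{"type":"array","items":{"type":"number"}},"hand":{"type":"number"}},"required":["motion"]}

```bash
mkdir -p pics; cat > h.py <<'E'
import numpy as np, cv2
from station import readout, viewer, arm, boxes_of, trace
def save(im,n,box=None,size=None):
    if box: im=im[box[1]:box[3],box[0]:box[2]]
    if size: im=cv2.resize(im,size,interpolation=cv2.INTER_CUBIC)
    cv2.imwrite('pics/'+n,im[:,:,::-1])
def world(cal,d,px):
    px=np.atleast_2d(px); z=d[px[:,1].astype(int),px[:,0].astype(int)]
    K=np.array(cal['K']); c=np.c_[(px[:,0]-K[0,2])/K[0,0],(px[:,1]-K[1,2])/K[1,1],np.ones(len(px))]*z[:,None]
    R=np.array(cal['attitude'])
    if R.shape!=(3,3):
        from scipy.spatial.transform import Rotation as Ro; R=Ro.from_euler('xyz',R).as_matrix()
    return c@R.T+np.array(cal['origin'])
E
python3 - <<'E'
from h import *
s=readout.observe();print({k:np.round(v,3) for k,v in s.items()})
ims=[]
for c in('top','side'):
    cal=viewer.get_calibration(c);print(c,cal)
    im,d=viewer.camera(c);np.savez(f'{c}.npz',im=im,d=d);save(im,c+'.png',None,(768,576))
    for l in('driver','stand','case','bar','screw_a_head','mug','mouse','pot'):
        print(c,l,[(np.round(b['centre']),round(b['conf'],2)) for b in boxes_of(c,l)])
E
```

```text
{'time': np.float64(0.0), 'q': array([ 1.112,  0.131,  1.489, -0.   ,  1.523, -0.085]), 'dq': array([ 0.002, -0.001, -0.001,  0.001, -0.001,  0.001]), 'joint_efforts': array([ 0.0000e+00, -5.6938e+01, -5.0055e+01, -0.0000e+00,  1.5000e-02,
        0.0000e+00]), 'ee_pos': array([218.853, 558.111, 252.225]), 'eef_rot': array([-3.14 , -0.   ,  2.768]), 'contact_force': array([ 0.082,  0.112, -0.149]), 'wrist_torque': array([-0.015, -0.03 , -0.045]), 'grip_force': np.float64(0.0), 'opening': np.float64(84.92)}
top {'K': array([[467.16149973,   0.        , 259.34831904],
       [  0.        , 467.16149973, 189.05696254],
       [  0.        ,   0.        ,   1.        ]]), 'origin': array([ 400.99705738,   17.72304873, 1471.81828432]), 'attitude': array([-3.06188068, -0.01552673, -1.59449299])}
top driver [(array([520., 292., 153.]), 0.65), (array([324., 302., 150.]), 0.61), (array([423., 319., 164.]), 0.52)]
top stand [(array([422., 309.,  89.]), 0.62), (array([422., 322., 160.]), 0.46)]
top case [(array([510.,   7.,  72.]), 0.66)]
top bar [(array([510.,   5., 118.]), 0.5)]
top screw_a_h
[... 363 characters left out ...]
   1.        ]]), 'origin': array([ 433.81737778, -709.53314905,  938.5271822 ]), 'attitude': array([-2.43305966,  0.01765903, -0.12688668])}
side driver [(array([326., 297., 113.]), 0.75), (array([404., 404., 126.]), 0.64), (array([515., 290., 110.]), 0.58), (array([424., 319., 126.]), 0.57), (array([528.,  98.,  85.]), 0.25)]
side stand [(array([423., 311.,  39.]), 0.79)]
side case [(array([511., -39.,  74.]), 0.83)]
side bar [(array([514.,   1., 117.]), 0.62), (array([665., 386.,  37.]), 0.5)]
side screw_a_head []
side mug [(array([ 498., -303.,   48.]), 0.85), (array([424., 317., 127.]), 0.57)]
side mouse [(array([ 706., -407.,   31.]), 0.71)]
side pot [(array([668., 389.,  38.]), 0.95)]
```

View pics/top.png

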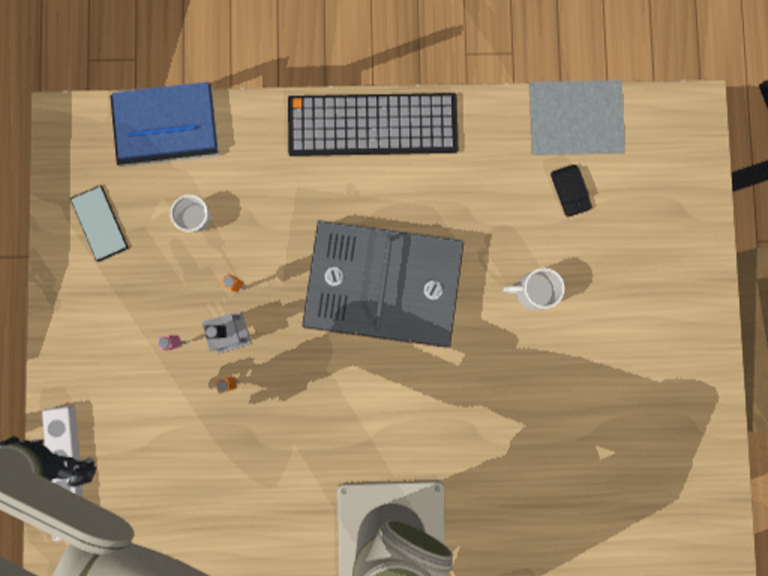

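View pics/side.png

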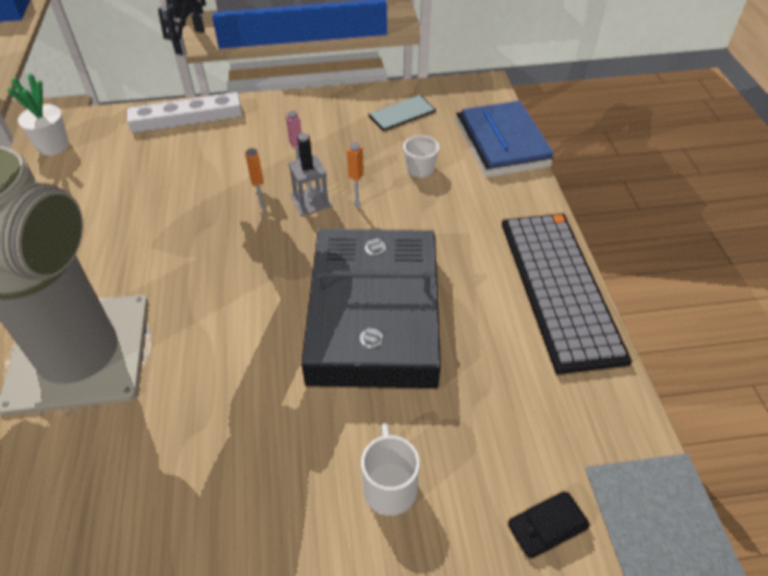

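Candidates for the driver, in 768x576 top-view pixels: the black handle in the grey stand at (215,330), orange ones at (233,283) and (227,384), and a pink one at (169,342). In the side view the black one is at (305,152). I choose the black one, since it is the only driver in the stand. The PC's vents and first screw are at top-view (333,276), and the second screw is at (433,290).

```bash
python3 - <<'E'
from h import *
t=np.load('side.npz');save(t['im'],'crop.png',(150,60,270,150),(800,600))
d=np.load('top.npz');cal=viewer.get_calibration('top')
im,dd=viewer.camera('top')
for l in('screw_a_head','driver','stand','case'):
    for b in trace('top',l):
        ys,xs=np.where(b['pixels']); p=world(cal,dd,np.c_[xs,ys]); 
        if l=='driver': p=p[p[:,2]>130]
        r=cv2.minAreaRect(p[:,:2].astype(np.float32))
        print(l,round(b['conf'],2),np.round(np.median(p,0),1),np.round(r[0],1),np.round(r[1],1),round(r[2],1),len(p))
c=viewer.get_calibration('wrist');print(c); s=readout.observe()
from scipy.spatial.transform import Rotation as Ro
R=Ro.from_euler('xyz',s['eef_rot']).as_matrix()
A=np.array(c['attitude']);A=A if A.shape==(3,3) else Ro.from_euler('xyz',A).as_matrix()
print(R.T@(np.array(c['origin'])-s['ee_pos']));print(R.T@A);print(R)
E
```

```text
screw_a_head 0.4 [529.2 104.6  81.5] [529.4 104.5] [24.7 24.1] 1.9 65
driver 0.64 [319.  306.1 152.6] [352.3 167.4] [ 23.8 313.8] 13.7 81
driver 0.47 [397.6 411.8 151.7] [397.6 414.4] [23.4 24. ] 16.7 86
driver 0.4 [514.2 292.7 151.2] [454.7 164.5] [311.5  26.4] 65.1 84
stand 0.81 [418.1 311.2  86.7] [430.3 189.4] [ 76.1 339.9] 2.9 481
case 0.98 [510.    6.9  74.8] [518.    6.1] [316.1 234.8] 81.1 7230
case 0.4 [418.  311.6  86.7] [429.5 199.4] [ 78.2 359.3] 3.4 492
{'K': array([[324.52858251,   0.        , 253.57994725],
       [  0.        , 324.52858251, 190.38599395],
       [  0.        ,   0.        ,   1.        ]]), 'origin': array([147.94922899, 586.46611843, 373.44119023]), 'attitude': array([ 2.83778026e+00, -5.16437937e-04,  1.19675988e+00])}
[ 7.6408317e+01 -7.6294042e-03 -1.2015652e+02]
[[-2.51220875e-04 -9.54209963e-01 -2.99137565e-01]
 [ 9.99999839e-01 -3.92176916e-04  4.11176329e-04]
 [-5.09663398e-04 -2.99137414e-01  9.54209908e-01]]
[[-9.30951870e-01  3.65141910e-01  2.46332614e-05]
 [ 3.65141910e-01  9.30951871e-01 -2.39120768e-06]
 [-2.38055110e-05  6.76853688e-06 -1.00000000e+00]]
```

View pics/crop.png

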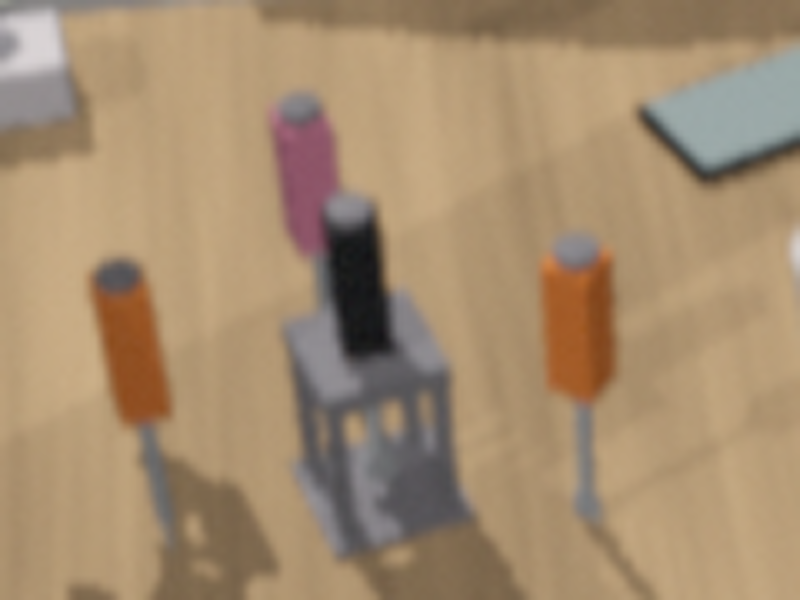

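The crop shows the black handle standing in the grey stand at (358,280), with the two orange and one pink free-standing look-alikes around it. Moving above it for a close look.

Request:
step_arm(motion=[-4,-2.1,-0.5,0,-4,-2.1,-0.5,0,-4,-2.1,-0.5,0,-4,-2.1,-0.5,0,-4,-2.1,-0.5,0,-4,-2.1,-0.5,0,-3.8,-2.3,-0.8,0,0,0,0,0], hand=1)

```text
time: 1.95
ee_pos: [426.9, 314.6, 292.7]
eef_rot: [3.141, 0.003, 2.762]
contact_force: [0.5, 0.6, 0.4]
opening: 84.9
grip_force: 0.0
```

```bash
python3 - <<'E'
from h import *
s=readout.observe();print(s['time'],np.round(s['ee_pos'],1),np.round(s['eef_rot'],3),np.round(s['q'],2))
cal=viewer.get_calibration('wrist');im,d=viewer.camera('wrist');save(im,'w1.png',None,(768,576));np.savez('w1.npz',im=im,d=d)
ys,xs=np.mgrid[0:384,0:512];P=np.c_[xs.ravel(),ys.ravel()];W=world(cal,d,P);ok=d.ravel()>0
def near(lo,hi,c=(423,318),r=60):
    m=ok&(W[:,2]>lo)&(W[:,2]<hi)&(np.hypot(W[:,0]-c[0],W[:,1]-c[1])<r);return W[m]
for lo,hi,r in((156,175,35),(84,97,55)):
    p=near(lo,hi,r=r);q=cv2.minAreaRect(p[:,:2].astype(np.float32));print(lo,len(p),np.round(p.mean(0),1),np.round(np.median(p[:,2]),1),q)
    print(np.histogram(p[:,2],8))
E
```

```text
1.95 [426.9 314.6 292.7] [3.141e+00 3.000e-03 2.762e+00] [ 0.54 -0.07  1.63 -0.    1.59 -0.65]
156 845 [422.6 327.8 162.8] 164.7 ((424.1943054199219, 327.44970703125), (24.196382522583008, 23.928613662719727), 3.5294911861419678)
(array([ 21, 109, 175,  28,  10,  40, 288, 174]), array([156.07515277, 157.45223554, 158.82931831, 160.20640108,
       161.58348385, 162.96056662, 164.33764939, 165.71473216,
       167.09181493]))
84 2290 [417.1 329.5  89.6] 89.5 ((424.25634765625, 327.42645263671875), (60.225074768066406, 60.05546951293945), 15.161091804504395)
(array([  15,   13,  368, 1635,  237,    8,    5,    9]), array([84.20711953, 85.76244433, 87.31776914, 88.87309394, 90.42841875,
       91.98374355, 93.53906836, 95.09439317, 96.64971797]))
```

View pics/w1.png

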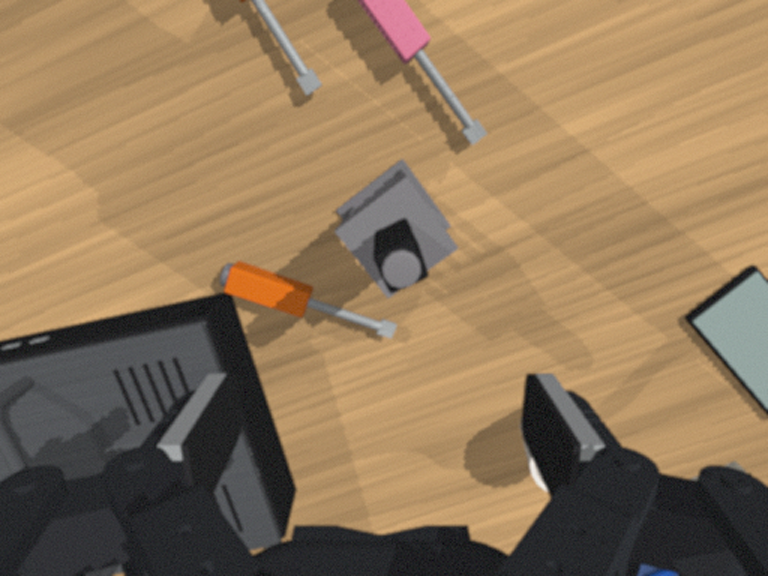

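The wrist view shows the black handle in the stand, with its cap at (402,268) and the plate around it. The free-standing look-alikes have tipped over on their own: my fingers stayed above 230 mm. They lie clear of the stand, at (270,290) and (400,30). Now the handle's yaw.

```bash
python3 - <<'E'
from h import *
z=np.load('w1.npz');d=z['d'];im=z['im'];cal=viewer.get_calibration('wrist')
ys,xs=np.mgrid[0:384,0:512];W=world(cal,d,np.c_[xs.ravel(),ys.ravel()]).reshape(384,512,3)
r=np.hypot(W[...,0]-424,W[...,1]-327)
for lo,hi in((163,170),(155,162),(140,156),(100,140),(100,162)):
    p=W[(d>0)&(r<22)&(W[...,2]>lo)&(W[...,2]<hi)]
    q=cv2.minAreaRect(p[:,:2].astype(np.float32));print(lo,len(p),np.round(q[0],1),np.round(q[1],1),round(q[2],1),np.round(p.mean(0),1))
p=W[(d>0)&(r<22)&(W[...,2]>96)&(W[...,2]<152)][:,:2]
l=cv2.fitLine(p.astype(np.float32),cv2.DIST_HUBER,0,.01,.01).ravel();print('line',np.degrees(np.arctan2(l[1],l[0])),l)
np.savetxt('side_xy.txt',p[::8],'%.1f')
# dark pixels at depth
save(im,'w1c.png',(215,95,315,205),(600,600))
E
```

```text
163 493 [422.1 329.5] [20.  19.8] 15.7 [421.9 329.7 164.8]
155 346 [422.4 329.5] [24.2 23.9] 3.6 [419.2 330.1 158.4]
140 132 [414.9 334.4] [30.2 14.5] 52.3 [411.8 330.8 148.3]
100 240 [414.  333.4] [29.4 13.5] 57.2 [411.4 330.7 121.1]
100 708 [422.1 329.7] [24.7 24.3] 3.7 [415.3 330.5 143.9]
line -87.41771 [ 4.5054156e-02 -9.9898458e-01  4.1023727e+02  3.3213724e+02]
```

View pics/w1c.png

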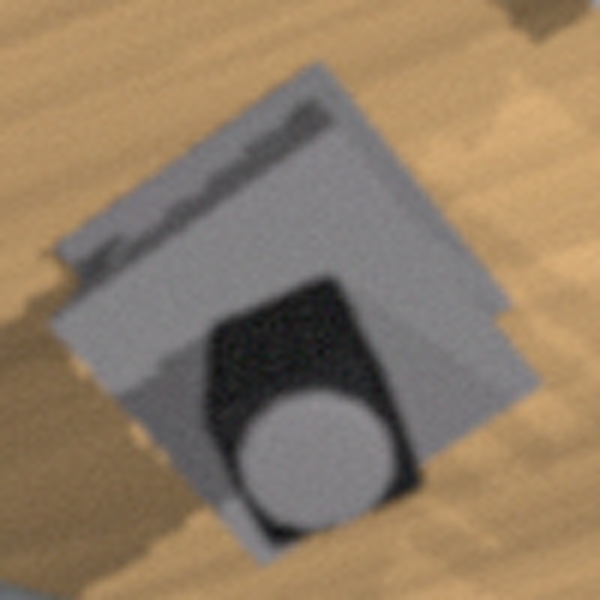

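The handle faces are at about 3° (mod 90), centred near (422,329.5). I'll turn the tool yaw to 93° and then descend.

Request:
step_arm(motion=[0,0,0,8.2,0,0,0,8.2,0,0,0,8.2,0,0,0,8.2,0,0,0,8.2,0,0,0,8.2,0,0,0,8.1,0,0,0,8])

```text
time: 2.8
ee_pos: [422.4, 319.6, 290.9]
eef_rot: [-3.141, -0.0, 1.624]
contact_force: [-0.0, 0.4, 0.1]
opening: 85.5
grip_force: 0.0
```

Request:
step_arm(motion=[1.5,-0.4,0,0,0,0,4,0,0,0,4,0,0,0,3,0,0,0,2,0,0,0,0,0])

```text
time: 3.4
ee_pos: [415.5, 333.1, 157.3]
eef_rot: [-3.135, 0.003, 1.632]
contact_force: [-0.5, -0.8, 0.2]
opening: 85.5
grip_force: 0.0
```

Request:
step_arm(motion=[-0.4,0.6,1.2,0,0,0,1.2,0,0,0,0,0])

```text
time: 3.7
ee_pos: [424.4, 329.2, 136.0]
eef_rot: [-3.14, 0.001, 1.628]
contact_force: [-0.7, -0.3, -0.7]
opening: 85.6
grip_force: 0.0
```

Request:
step_arm(motion=[0,0,0,0,0,0,0,0,0,0,0,0,0,0,0,0,0,0,0,0,0,0,0,0], hand=-1)

```text
time: 4.3
ee_pos: [425.1, 329.7, 137.9]
eef_rot: [3.141, -0.0, 1.628]
contact_force: [0.1, -0.9, 3.4]
opening: 23.3
grip_force: 58.8
```

Request:
step_arm(motion=[0,0,-1,0,0,0,-2,0,0,0,-2.5,0,0,0,-2.5,0,0,0,-2.5,0,0,0,-2.5,0,0,0,-1,0,0,0,0,0])

```text
time: 5.1
ee_pos: [425.5, 329.9, 279.2]
eef_rot: [3.139, -0.002, 1.628]
contact_force: [0.1, -0.1, -1.5]
opening: 23.4
grip_force: 58.8
```

```bash
python3 - <<'E'
from h import *
s=readout.observe();print(s['time'],np.round(s['ee_pos'],1),np.round(s['eef_rot'],3),s['opening'],np.round(s['contact_force'],2))
a,d=viewer.camera('side');w,dw=viewer.camera('wrist');t,dt=viewer.camera('top')
cal=viewer.get_calibration('side');K=cal['K']
from scipy.spatial.transform import Rotation as Ro
A=Ro.from_euler('xyz',cal['attitude']).as_matrix()
c=A.T@(np.array([424,329.5,150])-cal['origin']);u=(K@c/c[2])[:2];print(u)
u=u.astype(int);sa=cv2.resize(a[u[1]-55:u[1]+35,u[0]-45:u[0]+45],(400,400),interpolation=cv2.INTER_CUBIC)
ww=cv2.resize(w[100:300,156:356],(400,400),interpolation=cv2.INTER_CUBIC)
save(np.hstack([sa,ww]),'lift.png')
np.savez('t2.npz',t=t,dt=dt)
cal=viewer.get_calibration('top')
for l in('screw_a_head','screw_b_head','bar','case'):
    for b in trace('top',l):
        ys,xs=np.where(b['pixels']); p=world(cal,dt,np.c_[xs,ys]);p=p[p[:,2]>68]
        r=cv2.minAreaRect(p[:,:2].astype(np.float32))
        print(l,round(b['conf'],2),np.round(np.median(p,0),1),np.round(r[0],1),np.round(r[1],1),round(r[2],1),len(p))
E
```

```text
5.1 [425.5 329.9 279.2] [ 3.139e+00 -2.000e-03  1.628e+00] 23.44481886104451 [ 0.08 -0.11 -1.53]
[203.28155053  94.25520299]
screw_a_head 0.58 [529.4 102.1  81.4] [530.1 103. ] [14.6 15.1] 0.1 28
screw_b_head 0.64 [496.3 -93.1  81.5] [496.6 -93.2] [21.5 21.8] 87.0 56
screw_b_head 0.64 [ 401.    17.7 1471.8] [401.   17.7] [0. 0.] 0.0 1
screw_b_head 0.22 [423.1 315.3 252. ] [422.6 330.8] [23.2 34. ] 3.0 68
case 0.86 [511.4   6.7  74.9] [511.2   5.3] [297.1 221.6] 80.8 6886
case 0.45 [ 494.6 -292.4   83. ] [ 469.4 -163.3] [ 75.8 379.6] 9.4 188
```

View pics/lift.png

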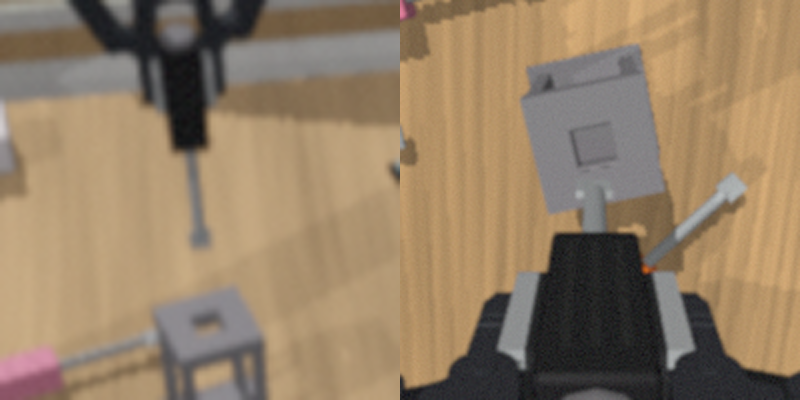

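The lift worked: the driver hangs upright, the stand's hole is empty at (593,145), and the blade at (595,190) is wide along the image's horizontal, which is the tool's y. Moving over beside the first screw for a close look.

Request:
step_arm(motion=[-3,0.5,0,0,-4,0.7,0,0,-4.2,0.7,0,0,-4.2,0.7,0,-4,-4.2,0.7,0,-4,-3.5,0.7,0,-4,-1.5,0,0,-4,0,0,0,0])

```text
time: 6.25
ee_pos: [489.8, 86.9, 276.7]
eef_rot: [-3.141, 0.0, 1.906]
contact_force: [-0.3, 1.0, -0.6]
opening: 23.0
grip_force: 58.9
```

Request:
step_arm(motion=[0,0,0,0,0,0,0,0])

```text
time: 6.45
ee_pos: [489.2, 89.9, 277.1]
eef_rot: [-3.141, -0.001, 1.907]
contact_force: [-0.5, 0.1, -1.0]
opening: 23.1
grip_force: 58.9
```

```bash
cat > look.py <<'E'
from h import *
import sys
from scipy.spatial.transform import Rotation as Ro
g=np.array([float(sys.argv[1]),float(sys.argv[2])]);name=sys.argv[3]
s=readout.observe();print(s['time'],np.round(s['ee_pos'],1),np.round(s['eef_rot'],3),round(float(s['opening']),1),np.round(s['contact_force'],1))
cal=viewer.get_calibration('wrist');im,d=viewer.camera('wrist')
np.savez(name+'.npz',im=im,d=d,e=s['ee_pos'],r=s['eef_rot'],**{k:cal[k] for k in('K','origin','attitude')})
# orthorectify plane z=84 about g, 0.15 mm/pixel, up = +x world, left = +y
A=Ro.from_euler('xyz',cal['attitude']).as_matrix()
def proj(P):
    c=(P-cal['origin'])@A;c=c@cal['K'].T;return c[...,:2]/c[...,2:]
n=400;r,c=np.mgrid[0:n,0:n];P=np.stack([g[0]+(200-r)*.15,g[1]+(200-c)*.15,np.full(r.shape,84.)],-1)
m=proj(P).astype(np.float32);o=cv2.remap(im,m[...,0],m[...,1],cv2.INTER_CUBIC)
save(np.hstack([cv2.resize(im,(533,400)),cv2.resize(o,(266,266))]) if 0 else o,name+'_o.png')
print('img px',proj(np.array([[*g,84.]])))
for b in trace('wrist','screw_a_head'):
    ys,xs=np.where(b['pixels']);p=world(cal,d,np.c_[xs,ys]);p=p[(p[:,2]>70)&(p[:,2]<90)]
    if len(p)<10: continue
    (x,y),rad=cv2.minEnclosingCircle(p[:,:2].astype(np.float32));print('head',round(b['conf'],2),round(x,1),round(y,1),round(rad,1),np.round(np.median(p,0),1),len(p))
    q=p[p[:,2]<80.5];print(np.round(np.percentile(p[:,2],[5,50,95]),1),len(q))
    if len(q)>5:
        l=cv2.fitLine(q[:,:2].astype(np.float32),cv2.DIST_HUBER,0,.01,.01).ravel();print('slot deg',np.degrees(np.arctan2(l[1],l[0])),l[2:])
E
python3 look.py 528.2 104 a1
```

```text
6.45 [489.2  89.9 277.1] [-3.141e+00 -1.000e-03  1.907e+00] 23.1 [-0.5  0.1 -1. ]
img px [[295.39307763 169.14183541]]
head 0.66 531.6 104.8 15.1 [530.3 104.4  83. ] 557
[77.  83.  84.5] 180
slot deg 12.435909 [530.7944   104.089554]
```

View pics/a1_o.png

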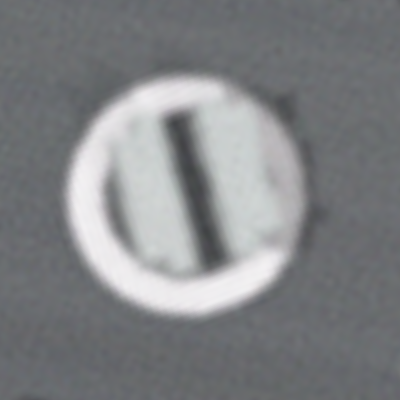

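The ortho view (0.15 mm/px, +x up, +y left) shows the head centred near (190,189) and the slot running from (180,115) to (212,265), about 12°. Next I'll see where the tip appears compared with its nominal position.

```bash
cat > tip.py <<'E'
from h import *
import sys
from scipy.spatial.transform import Rotation as Ro
name=sys.argv[1];z=np.load(name+'.npz');im,d=z['im'],z['d'];A=Ro.from_euler('xyz',z['attitude']).as_matrix();R=Ro.from_euler('xyz',z['r']).as_matrix()
def proj(P):
    c=(np.atleast_2d(P)-z['origin'])@A;c=c@z['K'].T;return c[:,:2]/c[:,2:]
T=z['e']+R@[0,0,127.9]
print('tip nominal',T.round(1),proj(T),'blade corners',proj(np.array([T+R@[0,s*7,0] for s in(-1,1)]+[T+R@[0,s*7,-14] for s in(-1,1)])).round(1))
u=proj(T)[0].astype(int)
ys,xs=np.mgrid[0:384,0:512];W=world({k:z[k] for k in('K','origin','attitude')},d,np.c_[xs.ravel(),ys.ravel()]);L=(W-z['e'])@R
m=(d.ravel()>0)&(np.abs(L[:,0])<12)&(np.abs(L[:,1])<14)&(L[:,2]>50)&(L[:,2]<131)
for a,b in((60,80),(80,112),(115,122),(122,126),(126,131)):
    q=L[m&(L[:,2]>a)&(L[:,2]<b)]
    if len(q): print(a,b,len(q),'x',np.percentile(q[:,0],[2,50,98]).round(1),'y',np.percentile(q[:,1],[2,50,98]).round(1),'zmax',q[:,2].max().round(1))
save(im,name+'_tip.png',(u[0]-40,u[1]-45,u[0]+60,u[1]+30),(800,600));print('crop origin',u-[40,45],'scale 8')
E
python3 tip.py a1
```

```text
tip nominal [489.2  89.9 149.2] [[253.45294326 188.90576119]] blade corners [[244.7 188.9]
 [262.2 188.9]
 [244.2 194.3]
 [262.7 194.3]]
60 80 77 x [-0.9  1.3  2.3] y [-4.1 -0.3  3. ] zmax 79.9
80 112 166 x [-1.7  1.3  2. ] y [-4.3 -0.3  3.3] zmax 112.0
115 122 36 x [-2.6 -0.6  1.3] y [-7.3 -1.1  5.9] zmax 122.0
122 126 23 x [-1.1 -0.7 -0.1] y [-7.5 -1.2  5.6] zmax 125.9
126 131 15 x [-1.1 -0.7 -0.5] y [-6.5 -0.4  5.8] zmax 128.6
crop origin [213 143] scale 8
```

View pics/a1_tip.png

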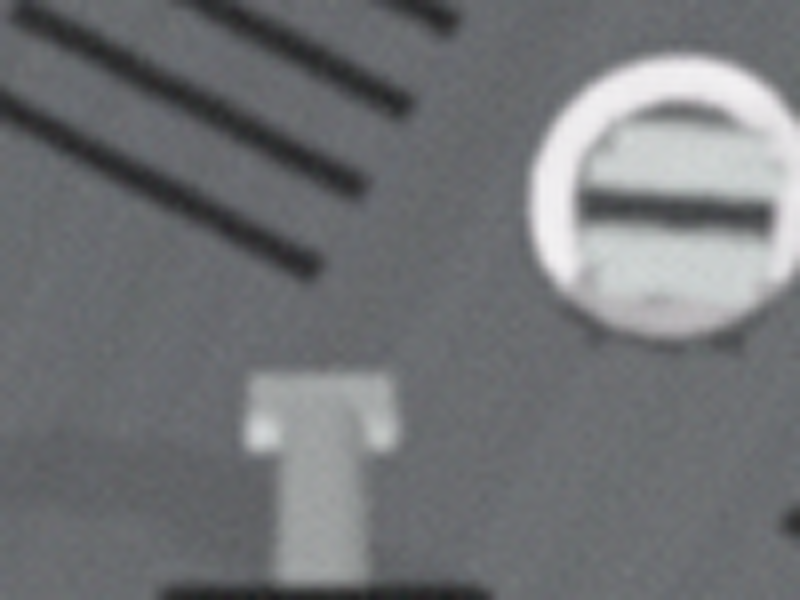

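The tip appears at tool offset (-2.2,-0.7), most likely hand-eye bias, so I aim by the relative offset. Moving the tip to just above the first screw.

Request:
step_arm(motion=[0.1,1.5,0,0,0.2,3,0,0,0,0,2,3.2,0,0,2,3,0,0,1.5,0,0,0,0,0,0,0,0,0])

```text
time: 7.25
ee_pos: [530.8, 107.0, 222.5]
eef_rot: [-3.141, -0.0, 1.801]
contact_force: [-0.6, -0.4, -1.1]
opening: 23.8
grip_force: 59.4
```

```bash
python3 look.py 530.4 104.8 a2; python3 tip.py a2
```

```text
7.25 [530.8 107.  222.5] [-3.141 -0.     1.801] 23.8 [-0.6 -0.4 -1.1]
img px [[252.38786882 187.50983027]]
head 0.92 531.2 104.4 14.7 [529.6 108.2  82.8] 604
[76.6 82.8 84.3] 235
slot deg 14.250966 [530.5649  104.28102]
tip nominal [530.8 107.   94.6] [[253.45578976 188.91416987]] blade corners [[244.7 188.9]
 [262.2 188.9]
 [244.2 194.4]
 [262.7 194.4]]
60 80 77 x [-0.8  1.3  1.9] y [-4.1 -0.3  3. ] zmax 80.0
80 112 166 x [-1.2  1.3  2. ] y [-4.3 -0.3  3.3] zmax 112.0
115 122 31 x [-3.1 -0.6 -0.2] y [-7.3  2.   5.8] zmax 121.3
122 126 24 x [-1.  -0.7 -0.2] y [-7.1 -0.8  5.9] zmax 125.5
126 131 17 x [-0.9 -0.6 -0.5] y [-7.3 -1.2  5.8] zmax 128.0
crop origin [213 143] scale 8
```

View pics/a2_tip.png

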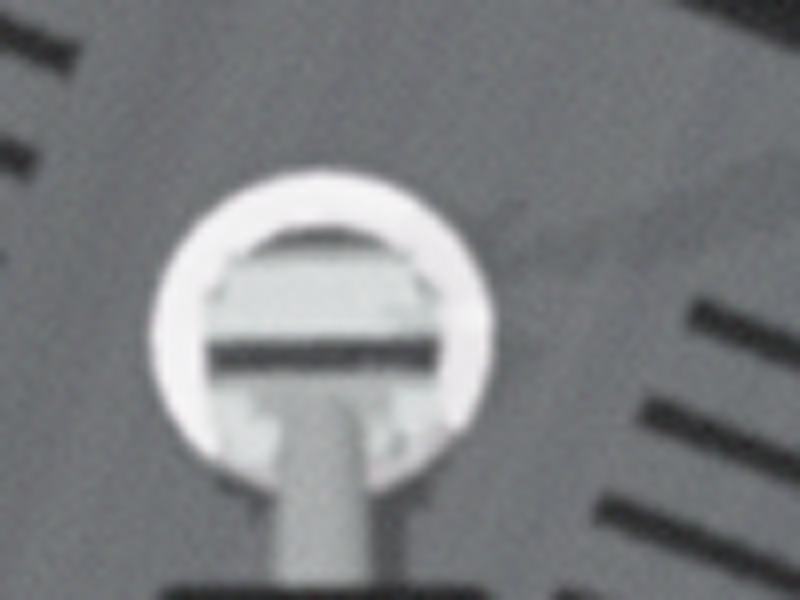

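The slot at rows 340–375 is parallel to the blade and centred on its column (~322). The relative offset is within 0.5 mm, so I'll descend.

Request:
step_arm(motion=[0,0,0.7,0,0,0,0.4,0,0,0,0.2,0,0,0,0,0])

```text
time: 7.75
ee_pos: [530.7, 106.6, 208.8]
eef_rot: [-3.141, -0.0, 1.799]
contact_force: [-0.3, 0.3, -1.3]
opening: 23.5
grip_force: 59.4
```

Request:
step_arm(motion=[0,0,0.15,0,0,0,0,-6,0,0,0,-6,0,0,0,-6,0,0,0,-6,0,0,0,0])

```text
time: 8.35
ee_pos: [531.0, 106.7, 207.9]
eef_rot: [-3.142, -0.0, 2.22]
contact_force: [-1.2, 0.1, -0.3]
opening: 23.5
grip_force: 59.4
```

```bash
python3 - <<'E'
from h import *
s=readout.observe();print({k:np.round(s[k],3) for k in('ee_pos','eef_rot','contact_force','wrist_torque')})
E
```

```text
{'ee_pos': array([531.015, 106.656, 207.878]), 'eef_rot': array([-3.142, -0.   ,  2.22 ]), 'contact_force': array([-1.24 ,  0.128, -0.306]), 'wrist_torque': array([ 0.026,  0.096, -0.067])}
```

The torque of about 0.06 N m shows the screw is turning. Continuing.

Request:
step_arm(motion=[0,0,0,-6,0,0,0,-6,0,0,0,-6,0,0,0,-6,0,0,0,-6,0,0,0,-6,0,0,0,-4,0,0,0,0])

```text
time: 9.15
ee_pos: [530.4, 106.5, 207.7]
eef_rot: [-3.141, -0.001, 2.914]
contact_force: [-3.7, -1.1, 0.9]
opening: 23.1
grip_force: 59.6
```

```bash
python3 - <<'E'
from h import *
s=readout.observe();print({k:np.round(s[k],3) for k in('ee_pos','eef_rot','contact_force','wrist_torque')})
E
```

```text
{'ee_pos': array([530.402, 106.49 , 207.729]), 'eef_rot': array([-3.141e+00, -1.000e-03,  2.914e+00]), 'contact_force': array([-3.686, -1.064,  0.911]), 'wrist_torque': array([-0.402,  1.166, -0.021])}
```

Request:
step_arm(motion=[0.1,0,0,-3,0,0,0,-4,0,0,0,-4,0,0,0,0])

```text
time: 9.55
ee_pos: [529.8, 106.5, 207.7]
eef_rot: [-3.141, -0.001, 3.105]
contact_force: [-3.5, -2.0, 0.6]
opening: 23.3
grip_force: 59.6
```

```bash
python3 - <<'E'
from h import *
s=readout.observe();print({k:np.round(s[k],3) for k in('ee_pos','eef_rot','contact_force','wrist_torque')})
E
```

```text
{'ee_pos': array([529.785, 106.489, 207.732]), 'eef_rot': array([-3.141e+00, -1.000e-03,  3.105e+00]), 'contact_force': array([-3.459, -2.04 ,  0.616]), 'wrist_torque': array([-0.759,  0.917, -0.036])}
```

Request:
step_arm(motion=[0.1,-0.1,0,0,0,0,0,-3,0,0,0,-3,0,0,0,0])

```text
time: 9.95
ee_pos: [529.1, 106.0, 207.8]
eef_rot: [3.141, 0.0, -3.072]
contact_force: [-1.2, -1.4, -1.0]
opening: 23.2
grip_force: 59.4
```

```bash
python3 - <<'E'
from h import *
s=readout.observe();print({k:np.round(s[k],3) for k in('ee_pos','eef_rot','contact_force','wrist_torque','q')})
E
```

```text
{'ee_pos': array([529.129, 106.005, 207.794]), 'eef_rot': array([ 3.141,  0.   , -3.072]), 'contact_force': array([-1.214, -1.414, -0.959]), 'wrist_torque': array([-0.243,  0.389, -0.037]), 'q': array([ 0.103, -0.007,  1.715,  0.   ,  1.433, -1.537])}
```

Request:
step_arm(motion=[0,0,0,-2,0,0,0,-2,0,0,0,0])

```text
time: 10.25
ee_pos: [529.1, 105.9, 207.8]
eef_rot: [-3.142, 0.0, -3.003]
contact_force: [-1.0, -1.5, -0.3]
opening: 23.1
grip_force: 59.5
```

```bash
python3 - <<'E'
from h import *
s=readout.observe();print({k:np.round(s[k],3) for k in('ee_pos','eef_rot','contact_force','wrist_torque','q')})
E
```

```text
{'ee_pos': array([529.064, 105.92 , 207.784]), 'eef_rot': array([-3.142,  0.   , -3.003]), 'contact_force': array([-0.996, -1.512, -0.277]), 'wrist_torque': array([-0.346,  0.474, -0.056]), 'q': array([ 0.103, -0.007,  1.715, -0.   ,  1.434, -1.607])}
```

```bash
python3 look.py 530.4 104.8 a3; python3 tip.py a3
```

```text
10.25 [529.1 105.9 207.8] [-3.142  0.    -3.003] 23.1 [-1.  -1.5 -0.3]
img px [[251.89085263 191.57917913]]
head 0.72 531.4 105.2 15.2 [526.5 103.   83.1] 660
[76.3 83.1 84.4] 197
slot deg -61.047283 [526.4652   101.877106]
tip nominal [529.1 105.9  79.9] [[253.52528942 188.6449575 ]] blade corners [[244.8 188.6]
 [262.3 188.6]
 [244.3 194.1]
 [262.8 194.1]]
60 80 82 x [-0.7  1.4  2.1] y [-4.2 -0.4  2.9] zmax 79.9
80 112 163 x [-1.2  1.2  2.1] y [-4.4 -0.4  3.2] zmax 111.6
115 122 37 x [-2.9 -0.6  1.2] y [-7.4  1.1  5.8] zmax 121.9
122 126 447 x [-10.9   2.4  10.2] y [-13.8  -2.   10.6] zmax 126.0
126 131 175 x [-7.7  1.6 11.6] y [-13.3  -2.   10.8] zmax 131.0
crop origin [213 143] scale 8
```

View pics/a3_tip.png

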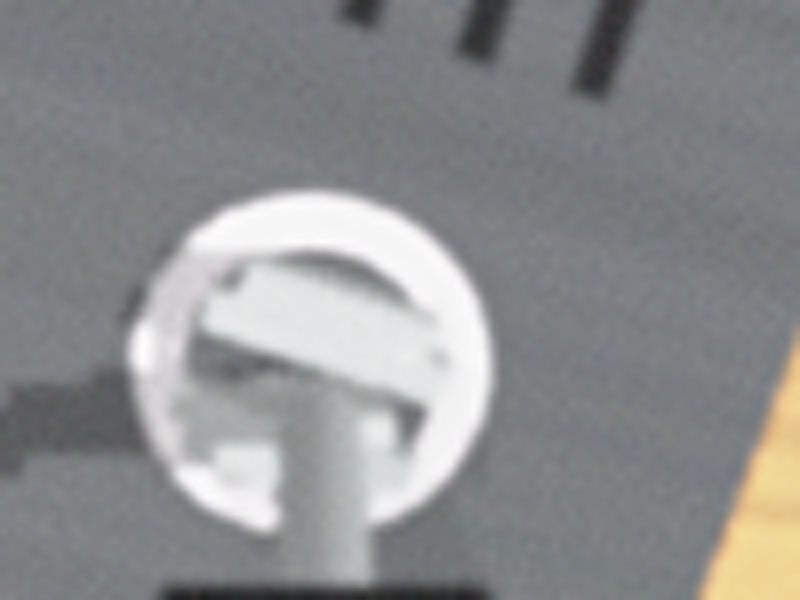

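The slot edge runs from (205,335) to (430,405), about 17° behind the blade, so the screw is at or very near its stop. I'll turn a little more and watch the torque.

Request:
step_arm(motion=[0,0,0,-2,0,0,0,-2,0,0,0,0])

```text
time: 10.65
ee_pos: [529.1, 105.8, 207.8]
eef_rot: [-3.141, 0.0, -2.932]
contact_force: [-1.9, -2.5, -0.6]
opening: 23.6
grip_force: 59.5
```

```bash
python3 - <<'E'
from h import *
s=readout.observe();print({k:np.round(s[k],3) for k in('ee_pos','eef_rot','contact_force','wrist_torque','q')})
E
```

```text
{'ee_pos': array([529.052, 105.841, 207.786]), 'eef_rot': array([-3.141,  0.   , -2.932]), 'contact_force': array([-1.897, -2.521, -0.615]), 'wrist_torque': array([-0.458,  0.526, -0.112]), 'q': array([ 0.103, -0.007,  1.715, -0.   ,  1.434, -1.678])}
```

Request:
step_arm(motion=[0,0,0,-2.5,0,0,0,-2.5,0,0,0,0])

```text
time: 10.95
ee_pos: [529.0, 105.9, 207.8]
eef_rot: [-3.142, -0.0, -2.845]
contact_force: [-0.6, -1.7, 0.7]
opening: 23.5
grip_force: 59.6
```

```bash
python3 look.py 530.4 104.8 a4; python3 - <<'E'
from h import *
s=readout.observe();print({k:np.round(s[k],3) for k in('ee_pos','eef_rot','contact_force','wrist_torque','q')})
im=cv2.imread('pics/a4_o.png');o=cv2.imread('pics/a3_o.png');cv2.imwrite('pics/o34.png',np.hstack([o,im]))
E
```

```text
10.95 [529.  105.9 207.8] [-3.142 -0.    -2.845] 23.5 [-0.6 -1.7  0.7]
img px [[251.71674831 191.37056639]]
head 0.67 532.1 104.0 15.6 [526.8 101.6  83. ] 666
[76.2 83.  84.4] 210
slot deg -52.54378 [527.3471 100.3261]
{'ee_pos': array([529.027, 105.924, 207.787]), 'eef_rot': array([ 3.142, -0.   , -2.846]), 'contact_force': array([-2.602, -1.028, -0.274]), 'wrist_torque': array([-0.409,  0.488, -0.18 ]), 'q': array([ 0.103, -0.007,  1.715,  0.   ,  1.434, -1.764])}
```

View pics/o34.png

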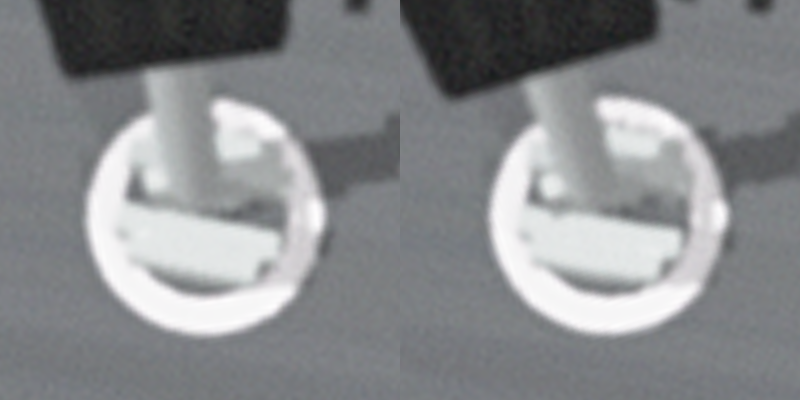

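The slot edge stands at about 80° in both views while the blade went on 5° and the torque rose to 0.18 N m, so the screw is at its stop. I'll back off within the play and lift straight out.

Request:
step_arm(motion=[0,0,0,6,0,0,0,6,0,0,0,5,0,0,0,0,0,0,-0.5,0,0,0,-1.5,0])

```text
time: 11.65
ee_pos: [528.1, 105.9, 226.9]
eef_rot: [-3.141, -0.003, -3.139]
contact_force: [0.1, 1.0, -1.3]
opening: 23.8
grip_force: 59.5
```

Request:
step_arm(motion=[0,0,-2,0,0,0,-2.5,0,0,0,-2,0,0,0,0,0])

```text
time: 12.05
ee_pos: [531.0, 106.2, 298.0]
eef_rot: [3.141, 0.008, -3.139]
contact_force: [-0.7, 0.7, -0.3]
opening: 23.3
grip_force: 59.5
```

```bash
python3 look.py 530.4 104.8 a5; python3 tip.py a5; python3 - <<'E'
from h import *
z=np.load('a5.npz');a=cv2.imread('pics/a5_o.png');t=cv2.imread('pics/a5_tip.png');cv2.imwrite('pics/a5.png',np.hstack([a,cv2.resize(t,(400,300))[np.r_[0:300,[299]*100]]]))
E
```

```text
12.05 [531.  106.2 298. ] [ 3.141  0.008 -3.139] 23.3 [-0.7  0.7 -0.3]
img px [[251.9519465  162.53211314]]
head 0.86 531.3 104.2 14.9 [530.5 103.8  82.8] 530
[75.5 82.8 84.6] 199
slot deg 80.138176 [530.73096 104.62254]
tip nominal [532.  106.3 170.1] [[253.46472422 188.73114623]] blade corners [[244.7 188.7]
 [262.2 188.7]
 [244.2 194.2]
 [262.7 194.2]]
60 80 79 x [-1.1  1.2  2.1] y [-4.2 -0.3  2.9] zmax 79.8
80 112 165 x [-1.4  1.2  1.9] y [-4.1 -0.3  3.3] zmax 111.7
115 122 33 x [-2.  -0.8 -0. ] y [-7.4 -3.5  5.8] zmax 121.9
122 126 23 x [-1.2 -0.7 -0.3] y [-7.1 -1.2  5.6] zmax 125.9
126 131 16 x [-1.1 -0.8 -0.6] y [-6.8  0.   5.8] zmax 128.3
crop origin [213 143] scale 8
```

View pics/a5.png

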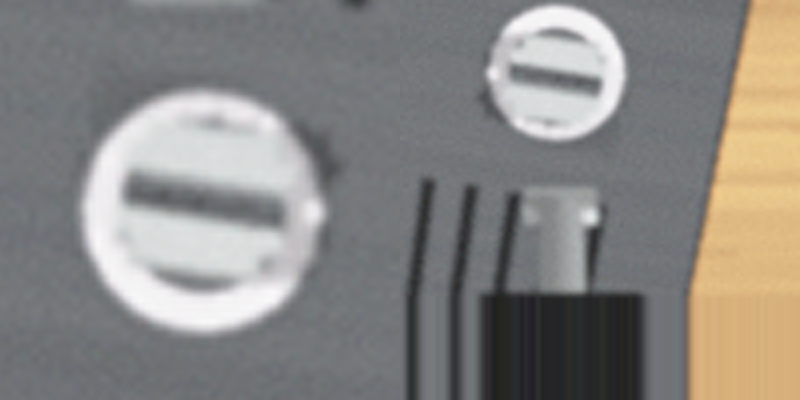

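The slot is at 80°, which is the PC's y direction, so the first screw is done. The head's position agrees at two yaws, so the tip's (-2.2,-0.6) offset in the hand is real. Crossing the bar with the tip at 170 mm (bar top 120).

Request:
step_arm(motion=[1,-2,0,0,1.5,-3.5,0,0,1.6,-3.7,0,0,1.6,-3.7,0,0,1.6,-3.6,0,0,1,-2.5,0,0,0,0,0,0,0,0,0,0])

```text
time: 12.95
ee_pos: [445.8, -84.3, 291.6]
eef_rot: [3.141, -0.002, 3.141]
contact_force: [-0.5, -0.3, -1.4]
opening: 23.4
grip_force: 59.3
```

Request:
step_arm(motion=[0,0,0,8.4,0,0,0,8.4,0,0,0,8.4,0,0,0,8.4,0,0,0,8.4,0,0,0,8.4,0,0,0,8.4,0,0,0,8.4])

```text
time: 13.75
ee_pos: [446.5, -82.7, 292.0]
eef_rot: [-3.141, -0.001, 1.966]
contact_force: [0.8, -0.9, -1.5]
opening: 23.1
grip_force: 59.5
```

Request:
step_arm(motion=[0,0,0,8.4,0,0,0,8.4,0,0,0,8.4,0,0,0,7,0,0,1,0,0,0,1,0,0,0,0,0,0,0,0,0])

```text
time: 14.55
ee_pos: [445.9, -83.8, 271.9]
eef_rot: [-3.14, -0.0, 1.41]
contact_force: [0.3, 0.8, -1.2]
opening: 23.3
grip_force: 59.5
```

```bash
python3 look.py 497 -93 b1; python3 tip.py b1
```

```text
14.55 [445.9 -83.8 271.9] [-3.14 -0.    1.41] 23.3 [ 0.3  0.8 -1.2]
img px [[306.98131846 171.8417716 ]]
tip nominal [445.7 -83.7 144. ] [[253.46318079 188.95336306]] blade corners [[244.7 189. ]
 [262.2 189. ]
 [244.2 194.4]
 [262.7 194.4]]
60 80 77 x [-1.   1.4  2.1] y [-4.2 -0.3  3. ] zmax 79.9
80 112 164 x [-1.5  1.4  2. ] y [-4.2 -0.3  3.3] zmax 112.0
115 122 38 x [-3.3 -0.6  0.6] y [-7.3 -3.8  5.9] zmax 121.9
122 126 23 x [-1.  -0.7 -0.1] y [-7.1  0.4  5.6] zmax 125.6
126 131 17 x [-0.9 -0.5 -0.4] y [-7.3 -1.2  5.8] zmax 128.2
crop origin [213 143] scale 8
```

I've now viewed more pictures than the 10 allowed (12), so I'll do the rest from numbers only: depth and image fits for the second screw.

```bash
cat > fit.py <<'E'
from h import *
import sys
z=np.load(sys.argv[1]+'.npz');g=np.array([float(sys.argv[2]),float(sys.argv[3])]);im,d=z['im'],z['d']
cal={k:z[k] for k in('K','origin','attitude')}
ys,xs=np.mgrid[0:384,0:512];W=world(cal,d,np.c_[xs.ravel(),ys.ravel()]);ok=(d.ravel()>0)&(np.hypot(*(W[:,:2]-g).T)<20)
h=W[ok&(W[:,2]>80.7)&(W[:,2]<87)]
for _ in range(3):
    (x,y),r=cv2.minEnclosingCircle(h[:,:2].astype(np.float32));k=np.hypot(h[:,0]-x,h[:,1]-y)<13.8;h=h[k]
print('head',len(h),round(x,1),round(y,1),round(r,1),'median',np.median(h,0).round(1))
hm=(h[:,:2].max(0)+h[:,:2].min(0))/2;print('bbox centre',hm.round(1),np.ptp(h[:,:2],axis=0).round(1))
s=W[ok&(W[:,2]<81)&(W[:,2]>70)&(np.hypot(W[:,0]-hm[0],W[:,1]-hm[1])<11)]
if len(s)>5:
    l=cv2.fitLine(s[:,:2].astype(np.float32),cv2.DIST_HUBER,0,.01,.01).ravel();print('slot',len(s),np.degrees(np.arctan2(l[1],l[0])).round(1),'through',l[2:].round(1))
# intensity: dark slot in the ortho picture, about the head
o=cv2.imread('pics/'+sys.argv[1]+'_o.png',0);cx,cy=200-(hm[1]-g[1])/.15,200-(hm[0]-g[0])/.15
r,c=np.mgrid[0:400,0:400];m=(np.hypot(r-cy,c-cx)<68)
th,_=cv2.threshold(o[m],0,255,cv2.THRESH_OTSU);k=m&(o<th);n,lab,st,_=cv2.connectedComponentsWithStats(k.astype(np.uint8))
i=1+np.argmax(st[1:,4]);yy,xx=np.where(lab==i);l=cv2.fitLine(np.c_[g[0]+(200-yy)*.15,g[1]+(200-xx)*.15].astype(np.float32),cv2.DIST_HUBER,0,.01,.01).ravel()
print('dark slot',len(yy),'thr',th,np.degrees(np.arctan2(l[1],l[0])).round(1),'through',l[2:].round(1))
E
python3 fit.py a1 528.2 104; python3 fit.py a5 530.4 104.8; python3 fit.py b1 497 -93; python3 - <<'E'
from h import *
for l in('screw_b','screw_a'):
    viewer.camera('wrist');print([(b['centre'],b['conf']) for b in boxes_of('wrist',l)])
E
```

```text
head 373 530.5 104.5 13.7 median [530.4 105.4  83.5]
bbox centre [530.6 104.5] [26.7 24.8]
slot 122 14.6 through [531.  103.3]
dark slot 4219 thr 147.0 14.8 through [530.5 104.9]
head 321 530.6 104.3 13.7 median [528.9 104.8  83.5]
bbox centre [530.6 104.3] [23.2 26.4]
slot 109 80.3 through [531.9 104.2]
dark slot 4682 thr 168.0 80.5 through [530.3 104.3]
head 385 498.5 -93.0 13.7 median [498.4 -92.6  83.4]
bbox centre [498.6 -92.7] [26.5 26.3]
slot 123 -27.1 through [498.1 -93.6]
dark slot 4607 thr 152.0 -28.0 through [498.7 -92.6]
[([500.7, -99.0, 84.6], 0.93)]
[([498.1, -96.1, 83.7], 0.8)]
```

Second screw: centre (498.5,-92.8), slot about -27.5°. Moving the tip above it.

Request:
step_arm(motion=[0,0,0,6.1,0,0,0,6.1,0,0,0,6.1,0.9,2.5,0,0,0.95,2.6,0,0,0,0,2,0,0,0,2,0,0,0,0,0])

```text
time: 15.65
ee_pos: [498.5, -91.0, 229.6]
eef_rot: [-3.136, 0.001, 1.089]
contact_force: [0.4, 0.7, -1.8]
opening: 23.2
grip_force: 59.7
```

Request:
step_arm(motion=[0,0,0,0,0,0,0,0])

```text
time: 15.85
ee_pos: [500.6, -91.6, 234.3]
eef_rot: [3.14, -0.0, 1.089]
contact_force: [-0.1, 0.1, -1.8]
opening: 23.3
grip_force: 59.7
```

```bash
cp look.py l2.py; python3 l2.py 498.5 -92.8 b2; python3 tip.py b2; python3 fit.py b2 498.5 -92.8; python3 - <<'E'
from h import *
from scipy.spatial.transform import Rotation as Ro
for n in('b1','b2'):
    z=np.load(n+'.npz');R=Ro.from_euler('xyz',z['r']).as_matrix()
    ys,xs=np.mgrid[0:384,0:512];W=world({k:z[k] for k in('K','origin','attitude')},z['d'],np.c_[xs.ravel(),ys.ravel()]);L=(W-z['e'])@R
    # handle front face and blade yaw in hand
    for a,b,w in((25,57,10),(116,127,8)):
        q=L[(z['d'].ravel()>0)&(abs(L[:,1]+.5)<w)&(L[:,2]>a)&(L[:,2]<b)&(abs(L[:,0]-5)<15)]
        if b<60:q=q[q[:,0]>7]
        else:q=q[abs(q[:,0]+.7)<1.5]
        if len(q)>10:print(n,a,len(q),'face x',np.median(q[:,0]).round(1),'yaw slope deg',np.degrees(np.polyfit(q[:,1],q[:,0],1)[0]).round(1),'tilt deg',np.degrees(np.polyfit(q[:,2],q[:,0],1)[0]).round(1))
E
```

```text
15.85 [500.6 -91.6 234.3] [ 3.14  -0.     1.089] 23.3 [-0.1  0.1 -1.8]
img px [[251.62810618 183.66186996]]
tip nominal [500.9 -91.7 106.4] [[253.51660171 189.00273402]] blade corners [[244.8 189. ]
 [262.3 189. ]
 [244.3 194.4]
 [262.7 194.4]]
60 80 77 x [-1.   1.5  2.3] y [-4.2 -0.3  3. ] zmax 79.9
80 112 167 x [-1.2  1.3  2.1] y [-4.3 -0.4  3.3] zmax 111.8
115 122 34 x [-2.7 -0.5  0.5] y [-7.4 -1.2  5.8] zmax 121.9
122 126 22 x [-0.8 -0.6 -0.1] y [-7.2 -0.8  5.6] zmax 126.0
126 131 17 x [-0.9 -0.5 -0.3] y [-7.3 -0.4  5.7] zmax 128.4
crop origin [213 144] scale 8
head 392 498.6 -92.7 13.7 median [500.3 -89.8  83.6]
bbox centre [498.7 -92.5] [27.2 26.2]
slot 147 -28.9 through [498.2 -94.1]
dark slot 4664 thr 170.0 -28.3 through [498.6 -92.4]
b1 25 622 face x 9.8 yaw slope deg 0.2 tilt deg -0.3
b1 116 61 face x -0.6 yaw slope deg -0.3 tilt deg -0.5
b2 25 627 face x 9.9 yaw slope deg -0.2 tilt deg -0.4
b2 116 59 face x -0.5 yaw slope deg -0.3 tilt deg 0.2
```

Request:
step_arm(motion=[0.04,-0.07,0.6,0.4,0,0,0.6,0,0,0,0,0,0,0,0,0,0,0,0,0])

```text
time: 16.45
ee_pos: [499.6, -90.7, 220.8]
eef_rot: [-3.142, 0.0, 1.082]
contact_force: [0.2, 0.4, -1.5]
opening: 23.5
grip_force: 59.7
```

```bash
python3 l2.py 498.6 -92.6 b3; python3 fit.py b3 498.6 -92.6; python3 tip.py b3|tail -4
```

```text
16.45 [499.6 -90.7 220.8] [-3.142  0.     1.082] 23.5 [ 0.2  0.4 -1.5]
img px [[253.46006114 188.26152833]]
head 0.16 509.3 -24.7 156.3 [503.6 -33.   74.6] 58578
[73.4 74.6 75.8] 58133
slot deg -53.13529 [505.24396 -24.3092 ]
head 385 498.7 -92.9 13.8 median [501.6 -89.1  83.6]
bbox centre [498.8 -93. ] [27.2 26.4]
slot 129 -30.2 through [498.6 -94. ]
dark slot 7722 thr 173.0 -27.6 through [498.1 -93.9]
115 122 28 x [-2.1 -0.6  1.5] y [-7.3 -3.8  5.8] zmax 121.7
122 126 30 x [-1.  -0.7 -0.1] y [-7.5 -1.6  5.9] zmax 125.8
126 131 16 x [-1.1 -0.6 -0.3] y [-5.7 -0.8  5.8] zmax 128.5
crop origin [213 143] scale 8
```

Request:
step_arm(motion=[0,0.05,-0.12,0,0,0,0,0,0,0,0,0,0,0,0,0,0,0,0,0])

```text
time: 17.05
ee_pos: [500.0, -91.0, 222.0]
eef_rot: [-3.141, 0.0, 1.082]
contact_force: [-0.2, 0.1, -0.8]
opening: 23.3
grip_force: 59.7
```

```bash
python3 - <<'E'
from h import *
s=readout.observe();print(s['time'],s['ee_pos'],s['eef_rot'],s['dq'].round(3))
viewer.camera('top')
for l in('mug','mouse','pot'): print(l,[(np.round(b['centre']),round(b['conf'],2)) for b in boxes_of('top',l)][:2])
E
```

```text
17.05 [500.03644886 -90.95584535 221.96189638] [-3.14148184e+00  7.27359647e-06  1.08183692e+00] [ 0.001  0.    -0.002 -0.     0.001 -0.   ]
mug [(array([ 495., -321.,   26.]), 0.58), (array([671., 403.,  27.]), 0.23)]
mouse [(array([ 699., -393.,   30.]), 0.56)]
pot [(array([673., 402.,  27.]), 0.68)]
```

Tip at about (498.6,-92.7), 10 mm above the head, blade at -28°, the arm still. The mug, mouse and pot haven't moved.

```bash
python3 -c "
from station import arm
print(arm.sign_off())"
```

```text
the job is handed in; nothing more can be done
None
```

I turned the first screw anticlockwise to its stop, and the driver is now held upright and still about 10 mm above the second screw, centred and in line with its slot; the job is handed in. I never touched the second screw, and the mug, mouse and pot are where they were. The orange and pink look-alikes seem to have fallen over on their own early on, and I viewed 12 pictures instead of the 10 allowed.

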